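# Nest the edge guards on the lab bench

## Task

Put the aluminium edge guards together for storage: two angle pieces lie side by side on the wide stand; take the long one and nest it over the equally long piece that lies alone on the narrow stand, ridge over ridge, legs on legs, with the ends about level. Leave the lower piece and the short offcut where they lie.

Things in the scene. Friction and masses are not known exactly. Their poses are not given: they have to be found in the camera images.
- guard_mid (a point): The piece to move: aluminium angle 160 mm long, legs 36 mm, 4 mm thick, lying ridge up like a roof, 51 mm wide over its leg edges, 28 mm high; 0.12 kg, loose on the wide stand. Point: its centre, half-way up (14 mm above the undersides of its leg edges). x along its length, y across, z up through the ridge; same either way round. Nested, it sits 5.7 mm above the lower piece's point.
- lower_mid (a point): The lower piece: the same angle section, also 160 mm long and lying ridge up, 0.12 kg, loose and alone on the narrow stand. Point and axes as for the piece to move: centre, half-way up, x along its length.
- short_mid (a point): The short offcut, to be left alone: the same section but 90 mm long, 0.07 kg, ridge up beside the piece to move on the wide stand, parallel to it, about 110 mm away centre to centre, on either side. Point and axes as for the others.
- single_stand: Narrow stand, fixed: grey base 120 x 80 x 6 mm with two black bars across it, 12 mm wide, 76 mm apart between centres, tops 30 mm above the bench. Origin: centre of its underside; x along the piece it carries. The wide stand is alike but 190 mm wide. Between the bars the leg edges stand free, 24 mm above the base, so a piece can be pinched across its leg edges at mid-length.
Not all that is in view belongs to the job. What is shaped like the part that bears guard_mid but yellow is not meant.

How it is judged (in metres and radians):
At the end, for the whole second after the job is handed in: The long guard rests nested on the lower piece: centre within 15 mm along and 10 mm across, 2 to 10 mm above the lower centre, lengths and ridges within 10 degrees; both at rest; lower piece and short offcut within 25 mm of where they lay, tilted under 10 degrees (x of guard_mid in the frame of lower_mid between -0.015 and 0.015 m and y of guard_mid in the frame of lower_mid between -0.01 and 0.01 m and z of guard_mid in the frame of lower_mid between 0.002 and 0.01 m and angle between the x axis of guard_mid and the x axis of lower_mid, either way round below 0.175 rad and angle between the z axis of guard_mid and the z axis of lower_mid, either way round below 0.175 rad and angle between each of lower_mid, short_mid's own z axis and vertical below 0.175 rad and distance of each of lower_mid, short_mid from where it was at the start of the episode below 0.025 m and linear speed of each of guard, lower below 0.02 m/s); the robot touches nothing.
It fails at once if the short offcut is shifted by more than 25 mm (distance of short_mid from where it was at the start of the episode above 0.025 m).
It fails at once if the lower piece is shifted by more than 25 mm (distance of lower_mid from where it was at the start of the episode above 0.025 m).
It also fails if it takes over 32 s, if anything falls off the work surface, if the arm or the gripper's body presses on something with over 40 N, if the wrist force passes 120 N, or if a joint passes its speed limit or range.

## Robot

A 7-joint arm with a two-finger parallel gripper is mounted at the origin on the work surface. World frame = base frame: x ahead of the robot, y to its left, z up, the work surface at z = 0. Lengths are in mm, angles in degrees, forces in N, time in s.
With the tool pointing down it reaches from about 350 to 900 mm from the base axis. Payload 8.1 kg.
Tool frame: the origin (TCP) lies at the very end of the fingers, on their centre line; the grasp point (between the pads) lies 19 mm behind it; y points along the fingers, z is the direction in which the jaws open and shut, and the axes are right-handed (so a half turn about y gives the same grasp; the last joint's range is limited). The gripper opens to 92 mm and grips with 3 to 60 N. Pads are 19 mm wide; open, the fingers measure 130 mm over their backs; the gripper's body (75 mm by 190 mm) begins 47 mm behind the grasp point.
Start: joints at [-71.597, 24.895, 1.432, 90.138, -0.665, 64.973, -4.303], TCP at [257.045, 569.71, 226.742] pointing down, gripper open.
Joint ranges: [-149.89, 149.89], [-25.12, 119.58], [-72.63, 75.52], [4.76, 147.25], [-75.54, 255.54], [6.69, 114.76], [-157.13, 157.13]. Speed limits (degrees/s): [127.2, 127.2, 172.46, 172.46, 180, 180, 180].

## Interface

Orientations are given as [roll, pitch, yaw] about the fixed x, y, z axes, in that order (R = Rz(yaw) Ry(pitch) Rx(roll)).
In Python, from rig import manip, imaging, workorder gives the robot as it stands.
- The arm moves only by the tool jog_arm, never from a script. Its argument "moves" is one flat list of numbers, 4 for each row, row after row: the shift along the tool's x, y, z in m, then the turn about the tool's y in degrees. In form: [x, y, z, yaw, x, y, z, yaw, ...]. A call has 1 to 20 rows; each row is the pose to reach, as a shift and turn from the pose commanded when the call began, along the tool's axes at that moment; what a row does not reach only later rows make up. A row lasts 1/10 s, in which the tool goes at most 50 mm and 8.59 degrees, less where a joint would pass 70% of its speed; a pose out of reach is approached as far as the arm can. A call with a gripper value outside its range is refused whole. "claw" is the finger opening in m, from 0 to 0.0918, set as the call begins (left out, the last holds). The fingers move at their own pace and stop on an object; "squeeze" is the grip in N (left out, the last holds). Time passes only in rows, so rows that repeat a pose let the fingers close. It gives the time, the measured TCP pose, the force and the opening at its end, in the units of the state.
- manip.get_obs(): the state, without advancing time (a new reading comes with each control period).
- imaging.grab_frame(name): name is "scene" or "side" or "wrist"; returns a dict with "img" (400x640x3 uint8, red, green, blue), "fx", "fy", "cx", "cy" (pixels), "rvec" (rotation vector, rad) and "tvec" (3), from world to camera coordinates, as OpenCV has them. Camera axes: x right, y down, z forward; pixel columns grow to the right and rows downward; lengths in mm; the calibration is good to about 2 mm. A picture is of the moment at which its call begins. There is no depth.
- workorder.sign_off(): hands the job in, once; it reports no verdict.
Trained networks look in the newest picture that a camera, given by its name, has taken for a name from the list of things; names that differ only in an ending like _2 or _b are one class to them, and where a whole thing is asked for, a point or a joint stands for the part that bears it (a point fixed in the world has none). Each returns a list of dicts, best first, with "score" (0 to 1); they miss things now and then, are a little off and sometimes report something else, mostly with a low value. They report only what shows in the picture. A call takes as long as a camera call. They do not tell look-alikes from the thing itself.
- imaging.look_for(camera, label): "at" ([x, y, z] in mm, in world coordinates, good to about 4 mm: the middle of the surface that is visible of it).
- imaging.outline_of(camera, label): "region" (400x640 bool, what is visible of it).
- imaging.place_of(camera, label): "at" ([x, y, z] in mm, in world coordinates, good to about 4 mm: a listed point, or the origin of a listed thing).
The state is a dict: "t": time; "joint_positions": joint angles; "joint_vel": joint speeds; "tau": joint torques, N m; "eef_pos": TCP position; "ee_rot": TCP orientation; "force": force on the tool from outside, world axes, zero at the start; "wrist_torque": the same for the moment, N m; "width": finger opening in mm.
Only numpy, scipy, OpenCV 4.12 (cv2) and the standard library are available. Lean on these libraries where they do the work, as an engineer would, in place of code of your own. Each camera call takes 0.05 s, during which the arm holds its last target. There are 200 camera calls.

## Working session

There is one attempt and no reset: what is moved stays moved. The work goes in short steps, Python scripts to look and compute and a tool call to move; the robot and the scene stay as the last step left them, time stands still between calls to the robot, and variables do not carry over. Pictures are saved under pics/ and viewed, about 8 in all and at most 12, crops included, and the job is handed in when it is done.

Besides the shell and the picture viewer there is one more tool, called after "Call:" by a JSON object that holds its "name" and its "arguments". jog_arm: Moves the arm, as the interface text tells. Its arguments: {"type":"object","properties":{"moves":{"type":"array","items":{"type":"number"}},"claw":{"type":"number"},"squeeze":{"type":"number"}},"required":["moves"]}

```bash
mkdir -p pics; ls
cat > h.py <<'E'
import numpy as np, cv2
from rig import manip, imaging, workorder
def save(cam,name):
    f=imaging.grab_frame(cam); cv2.imwrite(f'pics/{name}.png',f['img'][:,:,::-1].copy()); return f
def proj(f,P):
    K=np.array([[f['fx'],0,f['cx']],[0,f['fy'],f['cy']],[0,0,1.]])
    return cv2.projectPoints(np.array(P,float).reshape(-1,1,3),np.array(f['rvec'],float),np.array(f['tvec'],float),K,None)[0].reshape(-1,2)
def back(f,uv,z):
    R=cv2.Rodrigues(np.array(f['rvec'],float))[0]; t=np.array(f['tvec'],float).ravel()
    c=-R.T@t; uv=np.atleast_2d(uv).astype(float)
    d=np.c_[(uv[:,0]-f['cx'])/f['fx'],(uv[:,1]-f['cy'])/f['fy'],np.ones(len(uv))]@R
    return c+d*((z-c[2])/d[:,2])[:,None]
E
python3 - <<'E'
from h import *
o=manip.get_obs(); print({k:np.round(o[k],2) for k in('t','eef_pos','ee_rot','width','force')})
fs=[save(c,c) for c in('scene','side')]
cv2.imwrite('pics/both.png',np.vstack([cv2.resize(f['img'][:,:,::-1],(480,300),interpolation=cv2.INTER_AREA) for f in fs]))
for f,c in zip(fs,('scene','side')):
    R=cv2.Rodrigues(np.array(f['rvec'],float))[0]; print(c,-R.T@np.ravel(f['tvec']),f['fx'])
    for l in('guard_mid','lower_mid','short_mid','single_stand'):
        print(l,[(np.round(r['at']),round(r['score'],2),proj(f,r['at']).round().tolist()) for r in imaging.place_of(c,l)])
E
```

```text
pics
{'t': np.float64(0.0), 'eef_pos': array([256.86, 569.2 , 225.93]), 'ee_rot': array([-9.009e+01, -1.000e-02, -2.429e+01]), 'width': np.float64(91.67), 'force': array([-0.24, -0.17,  0.53])}
scene [1017.73862509  127.13627336  753.18563762] 457.4833508731191
guard_mid [(array([550.,   1.,  12.]), 0.69, [[328.0, 212.0]])]
lower_mid [(array([594., 162.,  48.]), 0.67, [[409.0, 242.0]])]
short_mid [(array([ 561., -278.,   41.]), 0.91, [[189.0, 176.0]])]
single_stand [(array([584., 163.,  -1.]), 0.75, [[407.0, 250.0]])]
side [ 465.54063134 -425.53955111  563.38048288] 382.23623199002174
guard_mid [(array([ 529., -174.,   43.]), 0.94, [[326.0, 288.0]]), (array([550.,  -2.,  13.]), 0.76, [[312.0, 208.0]])]
lower_mid [(array([594., 162.,  42.]), 0.88, [[313.0, 135.0]])]
short_mid [(array([ 561., -282.,   40.]), 0.95, [[371.0, 354.0]])]
single_stand [(array([593., 165.,  -1.]), 0.67, [[313.0, 150.0]])]
```

View pics/scene.png

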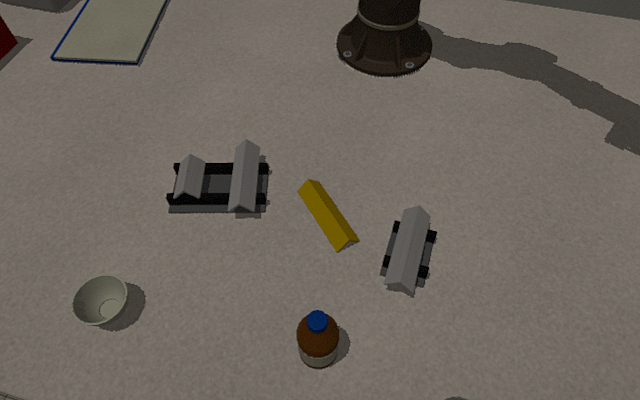

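View pics/side.png

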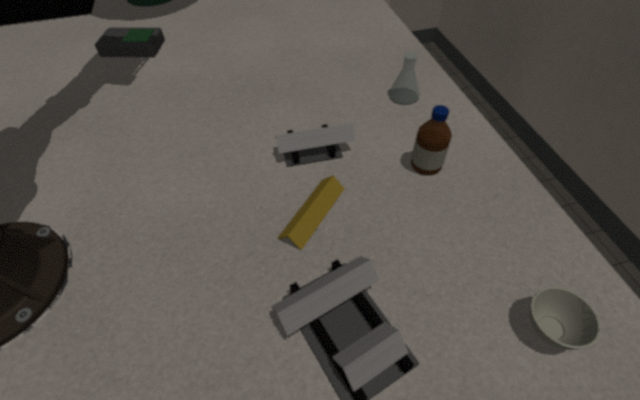

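The scene picture shows the long guard at about (245,175), the short offcut at (188,177), the lower piece at (408,250) and the yellow decoy at (328,215). The side picture agrees, with the guard at (326,290), the offcut at (371,354) and the lower piece at (313,140). Next I'll fit the section's silhouette to the outlines in both views.

```bash
cat > fit.py <<'E'
from h import *
from scipy.optimize import minimize
def prism(p,L,z):
    x,y,a=p; a=np.radians(a); c,s=np.cos(a),np.sin(a)
    q=np.array([[i*L/2,w,h] for i in(-1,1) for w,h in((-25.5,-14),(25.5,-14),(0,14),(-22.6,-14),(22.6,-14))])
    return np.c_[x+c*q[:,0]-s*q[:,1],y+s*q[:,0]+c*q[:,1],z+q[:,2]]
S=4
def sil(f,P):
    m=np.zeros((400*S,640*S),np.uint8)
    h=cv2.convexHull(((proj(f,P)+.5)*S).astype(np.float32)).round().astype(np.int32); cv2.fillConvexPoly(m,h,1)
    return cv2.resize(m.astype(np.float32),(640,400),interpolation=cv2.INTER_AREA)
def fit(views,p0,L,z):
    def cost(p):
        P=prism(p,L,z); return sum(np.abs(sil(f,P)-m).sum()/m.sum() for f,m in views)
    r=minimize(cost,p0,method='Nelder-Mead',options=dict(initial_simplex=np.array(p0)+np.array([[0,0,0],[12,0,3],[0,12,-3],[-6,-6,8]]),xatol=.1,fatol=1e-3))
    return r.x,r.fun
def pick(cam,f,label,near):
    c=[(np.hypot(*(np.argwhere(r['region']).mean(0)[::-1]-proj(f,near)[0])),r) for r in imaging.outline_of(cam,label)]
    c=[x for x in c if x[0]<25]
    return min(c,key=lambda x:x[0])[1]['region'].astype(np.float32) if c else None
E
python3 - <<'E'
from fit import *
F={c:imaging.grab_frame(c) for c in('scene','side')}
for l,p0,L in(('guard_mid',(529,-174,20),160),('lower_mid',(594,162,0),160),('short_mid',(561,-280,20),90)):
    v=[]
    for c,f in F.items():
        m=pick(c,f,l,(p0[0],p0[1],44))
        print(l,c,None if m is None else m.sum())
        if m is not None: v.append((f,m)); print('  single',[np.round(x,1) for x in min((fit([(f,m)],(p0[0],p0[1],a),L,44) for a in(-25,0,25)),key=lambda r:r[1])])
    if len(v)>1: print('  both',[np.round(x,1) for x in min((fit(v,(p0[0],p0[1],a),L,44) for a in(-25,0,25)),key=lambda r:r[1])])
E
```

```text
guard_mid scene 1675.0
  single [array([ 526.7, -178.5,   16.6]), np.float64(0.1)]
guard_mid side 3505.0
  single [array([ 527.5, -175.2,   16.1]), np.float64(0.0)]
  both [array([ 527.3, -176.9,   16.8]), np.float64(0.2)]
lower_mid scene 2365.0
  single [array([598.4, 161.9,  -2.2]), np.float64(0.1)]
lower_mid side 1453.0
  single [array([597.2, 163.3,  -2.7]), np.float64(0.0)]
  both [array([597.1, 162. ,  -2.3]), np.float64(0.1)]
short_mid scene 955.0
  single [array([ 560.5, -282. ,   18. ]), np.float64(0.1)]
short_mid side 2649.0
  single [array([ 561.4, -278.6,   17. ]), np.float64(0.0)]
  both [array([ 561.3, -280.2,   18.4]), np.float64(0.2)]
```

Call:
{"name": "jog_arm", "arguments": {"moves": [0.28, 0.01, -0.285, -20, 0.28, 0.01, -0.285, -20, 0.28, 0.01, -0.285, -20, 0.28, 0.01, -0.285, -20, 0.28, 0.01, -0.285, -20, 0.28, 0.01, -0.285, -20, 0.28, 0.01, -0.285, -20, 0.553, 0.027, -0.57, -41, 0.553, 0.027, -0.57, -41, 0.553, 0.027, -0.57, -41, 0.553, 0.027, -0.57, -41, 0.553, 0.027, -0.57, -41, 0.553, 0.027, -0.57, -41, 0.553, 0.027, -0.57, -41, 0.553, 0.027, -0.57, -41, 0.553, 0.027, -0.57, -41, 0.553, 0.027, -0.57, -41, 0.553, 0.027, -0.57, -41, 0.553, 0.027, -0.57, -41, 0.553, 0.027, -0.57, -41], "claw": 0.0918}}

```text
t: 2.9
eef_pos: [526.5, -175.2, 199.7]
ee_rot: [-89.9, -0.0, 16.9]
force: [0.4, 0.5, -0.3]
width: 92.0
```

Run:
```python
from fit import *
o=manip.get_obs(); print({k:np.round(o[k],2) for k in('t','eef_pos','ee_rot','width','force')})
f=save('wrist','w1')
P=np.array((527.3,-176.5,44))
print(proj(f,P))
m=pick('wrist',f,'guard_mid',P)
if m is not None: print(m.sum(),fit([(f,m)],(527,-176,16.8),160,44))
print([(np.round(r['at']),r['score']) for r in imaging.place_of('wrist','guard_mid')])
p=prism((527.3,-176.9,16.8),160,44); im=cv2.imread('pics/w1.png')
cv2.polylines(im,[cv2.convexHull(proj(f,p).astype(np.float32)).round().astype(np.int32)],True,(0,0,255),1); cv2.imwrite('pics/w1o.png',im)
```

```text
{'t': np.float64(2.9), 'eef_pos': array([ 526.51, -175.21,  199.7 ]), 'ee_rot': array([-89.93,  -0.  ,  16.85]), 'width': np.float64(91.99), 'force': array([ 0.4 ,  0.48, -0.35])}
[[314.2104842  185.28416591]]
6250.0 (array([ 528.61405067, -178.05593004,   16.42433518]), np.float64(0.03116999939084053))
[(array([553.,  -1.,  12.]), 0.88), (array([ 525., -177.,   50.]), 0.69)]
```

View pics/w1o.png

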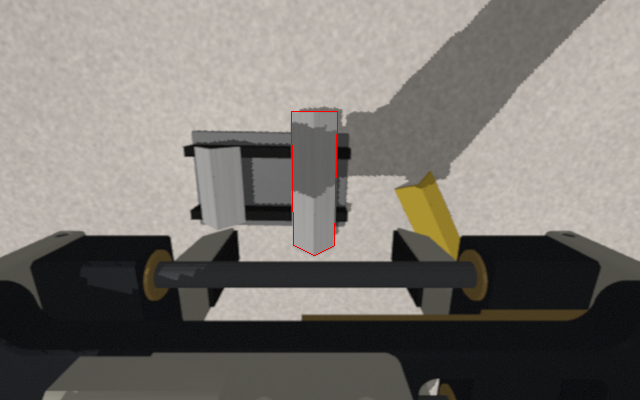

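The wrist view shows the fitted outline lying on the guard at (314,185). The bars are centred around row 182 and the offcut clears the left finger. I'll descend and then grip.

Call:
{"name": "jog_arm", "arguments": {"moves": [0.001, 0.04, -0.002, 0, 0.001, 0.08, -0.002, 0, 0.001, 0.11, -0.002, 0, 0.001, 0.13, -0.002, 0, 0.001, 0.15, -0.002, 0, 0.001, 0.165, -0.002, 0, 0.001, 0.175, -0.002, 0, 0.001, 0.182, -0.002, 0, 0.001, 0.186, -0.002, 0, 0.001, 0.186, -0.002, 0, 0.001, 0.186, -0.002, 0, 0.001, 0.186, -0.002, 0]}}

```text
t: 4.25
eef_pos: [528.6, -179.1, 14.3]
ee_rot: [-90.0, -0.1, 16.7]
force: [-0.1, 0.1, 0.4]
width: 91.7
```

Call:
{"name": "jog_arm", "arguments": {"moves": [0, 0, 0, 0, 0, 0, 0, 0, 0, 0, 0, 0, 0, 0, 0, 0, 0, 0, 0, 0, 0, 0, 0, 0, 0, 0, 0, 0, 0, 0, 0, 0, 0, 0, 0, 0, 0, 0, 0, 0], "claw": 0.03, "squeeze": 25}}

```text
t: 5.25
eef_pos: [528.2, -178.9, 13.7]
ee_rot: [-90.0, 0.0, 16.7]
force: [-0.7, 0.2, 0.1]
width: 48.8
```

Width 48.8 is near the expected 51 mm, so something is held. Lifting and checking.

Call:
{"name": "jog_arm", "arguments": {"moves": [0, -0.005, 0, 0, 0, -0.015, 0, 0, 0, -0.03, 0, 0, 0, -0.05, 0, 0, 0, -0.08, 0, 0, 0, -0.11, 0, 0, 0, -0.14, 0, 0, 0, -0.15, 0, 0, 0, -0.15, 0, 0, 0, -0.15, 0, 0]}}

```text
t: 6.25
eef_pos: [527.7, -178.6, 163.0]
ee_rot: [-90.0, 0.0, 16.7]
force: [0.2, 0.2, -1.4]
width: 48.5
```

Run:
```python
from fit import *
o=manip.get_obs(); print({k:np.round(o[k],2) for k in('t','eef_pos','ee_rot','width','force')})
fs=[save(c,c+'2') for c in('side','wrist')]
T=o['eef_pos']; p=prism((T[0],T[1],o['ee_rot'][2]),160,T[2]+30.3); ims=[]
for f in fs:
    im=f['img'][:,:,::-1].copy()
    cv2.polylines(im,[cv2.convexHull(proj(f,p).astype(np.float32)).round().astype(np.int32)],True,(0,0,255),1); ims.append(im)
cv2.imwrite('pics/lift.png',cv2.resize(np.vstack(ims),(480,600),interpolation=cv2.INTER_AREA) if 0 else np.hstack([ims[0][100:400,150:550],ims[1][0:300,120:520]]))
```

```text
{'t': np.float64(6.25), 'eef_pos': array([ 527.65, -178.6 ,  162.95]), 'ee_rot': array([-8.996e+01,  4.000e-02,  1.672e+01]), 'width': np.float64(48.48), 'force': array([ 0.23,  0.22, -1.37])}
```

View pics/lift.png

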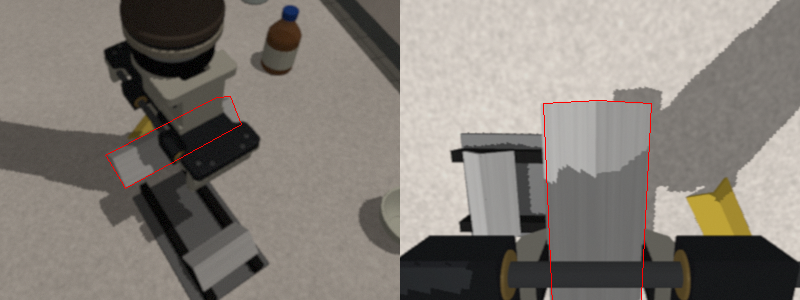

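The crop shows the guard held level, with its outline matching the prediction in both views and the offcut undisturbed. Next is the move over the lower piece.

Call:
{"name": "jog_arm", "arguments": {"moves": [0.02, 0, 0.038, 2.4, 0.041, 0, 0.077, 4.8, 0.061, 0, 0.115, 7.1, 0.082, 0, 0.153, 9.5, 0.103, 0, 0.192, 12, 0.123, 0, 0.23, 14.3, 0.144, 0, 0.268, 16.7, 0.164, 0, 0.307, 19.1, 0.164, 0, 0.307, 19.1, 0.164, 0.02, 0.307, 19.1, 0.164, 0.04, 0.307, 19.1, 0.164, 0.053, 0.307, 19.1, 0.164, 0.053, 0.307, 19.1, 0.164, 0.053, 0.307, 19.1]}}

```text
t: 7.75
eef_pos: [596.9, 161.9, 110.5]
ee_rot: [-90.0, 0.0, -2.4]
force: [-0.1, 0.6, -1.3]
width: 49.0
```

Run:
```python
from fit import *
o=manip.get_obs(); print({k:np.round(o[k],2) for k in('t','eef_pos','ee_rot','width','force')})
T=o['eef_pos']; ims=[]
for c in('side','scene'):
    f=save(c,c+'3'); im=f['img'][:,:,::-1].copy()
    for p,col in((prism((T[0],T[1],o['ee_rot'][2]),160,T[2]+30.3),(0,0,255)),(prism((597.3,162.3,-2.4),160,44),(0,200,0))):
        cv2.polylines(im,[cv2.convexHull(proj(f,p).astype(np.float32)).round().astype(np.int32)],True,col,1)
    u,v=proj(f,(597,162,80))[0].round().astype(int); u0=max(0,u-100);v0=max(0,v-90)
    ims.append(cv2.resize(im[v0:v0+180,u0:u0+200],(400,360),interpolation=cv2.INTER_CUBIC))
cv2.imwrite('pics/hover.png',np.hstack(ims))
f=save('wrist','w3')
for r in imaging.place_of('wrist','lower_mid'): print(np.round(r['at']),r['score'])
```

```text
{'t': np.float64(7.75), 'eef_pos': array([596.9 , 161.94, 110.52]), 'ee_rot': array([-9.002e+01,  4.000e-02, -2.400e+00]), 'width': np.float64(48.96), 'force': array([-0.12,  0.56, -1.27])}
```

View pics/hover.png

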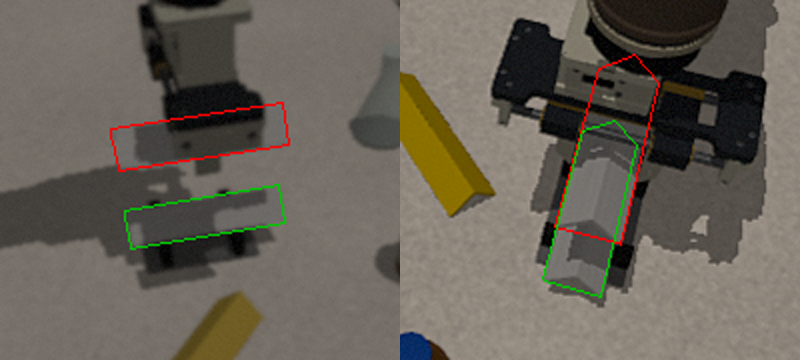

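View pics/w3.png

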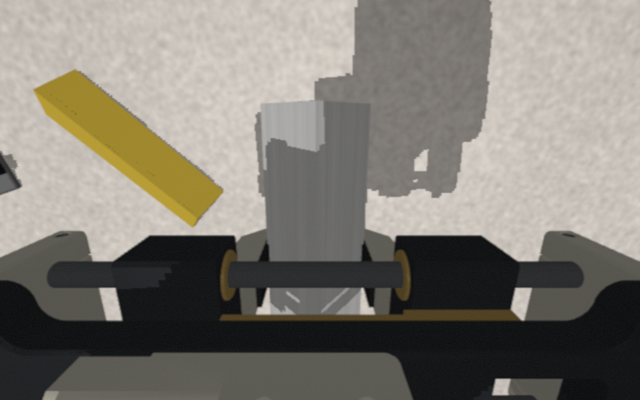

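The red and green outlines match the held and lower guards in both views, and the wrist view shows both aligned. The fingertips reach 19 mm below the guard's edges and the lower piece is equally wide. So I'll stop with the tips just above its leg edges and let the guard drop the last ~15 mm, where the V shape centres itself.

Call:
{"name": "jog_arm", "arguments": {"moves": [0.001, 0.02, -0.001, 0, 0.001, 0.04, -0.001, 0, 0.001, 0.055, -0.001, 0, 0.001, 0.064, -0.001, 0, 0.001, 0.07, -0.001, 0, 0.001, 0.073, -0.001, 0, 0.001, 0.075, -0.001, 0, 0.001, 0.075, -0.001, 0, 0.001, 0.075, -0.001, 0]}}

```text
t: 8.85
eef_pos: [598.3, 161.3, 36.2]
ee_rot: [-90.0, -0.0, -2.4]
force: [-0.2, 0.8, -0.3]
width: 48.7
```

Run:
```python
from fit import *
o=manip.get_obs(); print({k:np.round(o[k],2) for k in('t','eef_pos','ee_rot','width','force')})
ims=[]
for c in('side','scene'):
    f=save(c,c+'4'); im=f['img'][:,:,::-1]
    u,v=proj(f,(597,162,60))[0].round().astype(int); v0=max(0,v-70)
    ims.append(cv2.resize(im[v0:v0+140,u-70:u+70],(400,400),interpolation=cv2.INTER_CUBIC))
cv2.imwrite('pics/low.png',np.hstack(ims))
```

```text
{'t': np.float64(8.85), 'eef_pos': array([598.26, 161.34,  36.2 ]), 'ee_rot': array([-8.998e+01, -4.000e-02, -2.390e+00]), 'width': np.float64(48.71), 'force': array([-0.17,  0.8 , -0.26])}
```

View pics/low.png

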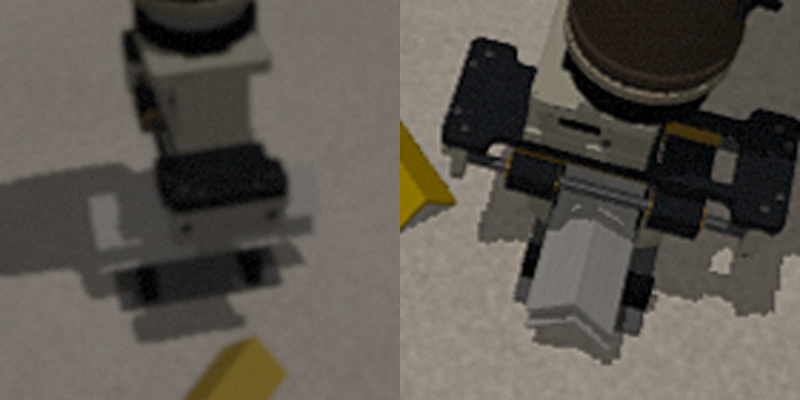

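The side and scene crops show the guard straddling the lower piece with the ends about level, and no notable contact force. Releasing.

Call:
{"name": "jog_arm", "arguments": {"moves": [0, 0, 0, 0, 0, 0, 0, 0, 0, 0, 0, 0, 0, 0, 0, 0, 0, 0, 0, 0, 0, 0, 0, 0, 0, 0, 0, 0, 0, 0, 0, 0, 0, -0.03, 0, 0, 0, -0.07, 0, 0, 0, -0.11, 0, 0, 0, -0.15, 0, 0, -0.05, -0.19, 0, 0, -0.1, -0.23, -0.04, 0, -0.15, -0.24, -0.08, 0, -0.15, -0.24, -0.12, 0, -0.15, -0.24, -0.15, 0, -0.15, -0.24, -0.15, 0], "claw": 0.0918}}

```text
t: 10.75
eef_pos: [440.1, 12.4, 276.9]
ee_rot: [-90.0, -0.1, -2.7]
force: [0.0, 0.8, -0.0]
width: 92.2
```

Run:
```python
from fit import *
o=manip.get_obs(); print({k:np.round(o[k],2) for k in('t','eef_pos','ee_rot','width','force')})
ims=[]
F={c:save(c,c+'5') for c in('side','scene')}
for c,f in F.items():
    im=f['img'][:,:,::-1]
    u,v=proj(f,(597,162,60))[0].round().astype(int); v0=max(0,v-60)
    ims.append(cv2.resize(im[v0:v0+120,u-60:u+60],(400,400),interpolation=cv2.INTER_CUBIC))
cv2.imwrite('pics/end.png',np.hstack(ims))
for l,p0,L,z in(('guard_mid',(597,162,-2.4),160,49.7),('short_mid',(561,-280,18),90,44)):
    v=[(f,m) for c,f in F.items() if (m:=pick(c,f,l,(p0[0],p0[1],z))) is not None]
    print(l,len(v),[np.round(x,2) for x in fit(v,p0,L,z)] if v else None)
for c in F:
  for l in('guard_mid','lower_mid'): print(c,l,[(np.round(r['at']),round(r['score'],2)) for r in imaging.place_of(c,l)])
```

```text
{'t': np.float64(10.75), 'eef_pos': array([440.12,  12.38, 276.9 ]), 'ee_rot': array([-89.97,  -0.09,  -2.74]), 'width': np.float64(92.19), 'force': array([ 0.05,  0.76, -0.02])}
guard_mid 2 [array([597.17, 162.57,  -2.38]), np.float64(0.15)]
short_mid 2 [array([ 561.58, -280.2 ,   17.94]), np.float64(0.23)]
side guard_mid [(array([547.,   1.,  16.]), 0.77), (array([599., 164.,  49.]), 0.7), (array([595., 166.,  47.]), 0.31)]
side lower_mid [(array([596., 165.,  43.]), 0.44)]
scene guard_mid [(array([597., 164.,  49.]), 0.84), (array([551.,   2.,  14.]), 0.67)]
scene lower_mid []
```

View pics/end.png

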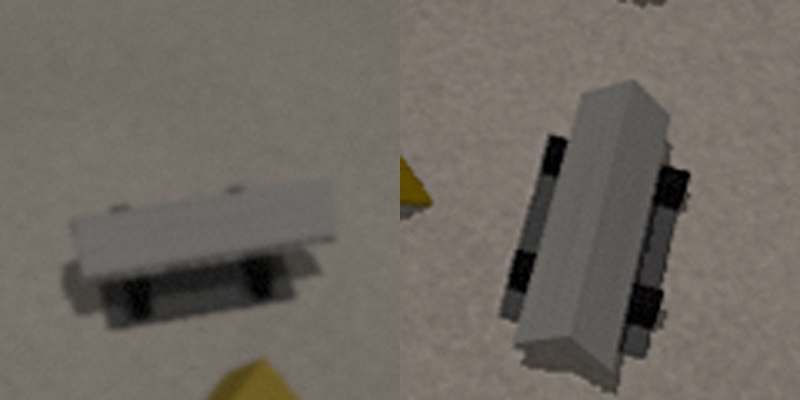

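The crops show the guard seated on the lower piece with the ends level. The fit agrees to about 1 mm, and the arm is clear.

```bash
python3 -c "
from rig import workorder; print(workorder.sign_off())"
```

```text
the job is handed in; nothing more can be done
None
```

The long guard is nested over the lower piece on the narrow stand, and the job was handed in about 11 s into the 32 s allowed. I pinched it across its leg edges at mid-length, carried it over and let it drop the last 16 mm or so. The fingertips could not go lower without catching the lower piece, which is just as wide.

| Piece | Last fit (x, y, yaw) | Fit before the move |
|---|---|---|
| Guard on the lower piece | 597.2, 162.6 mm, -2.4° | lower piece: 597.1, 162.0 mm, -2.3° |
| Short offcut | 561.6, -280.2 mm, 17.9° | 561.3, -280.2 mm, 18.4° |

- **Height:** the networks put the guard's centre at 49 mm, against about 49.7 mm expected when nested. The last pictures showed it seated with the ends level, and the gripper was well clear.
- **Could not be confirmed well:** the lower piece is now almost hidden. The scene camera did not find it, and the side camera gave only a weak reading (0.44) of 596, 165, 43 mm, which is near where it lay.
- **Small disagreement:** the grip width read about 49 mm instead of 51 mm, but this had no visible effect.
- **False reports:** the networks also kept reporting the yellow look-alike as the guard, which I ignored.

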